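# Sample cell in the light path

### The arm

A 6-joint arm with a two-finger parallel gripper is mounted at the origin on the work surface. World frame = base frame: x ahead of the robot, y to its left, z up, the work surface at z = 0. Lengths are in m, angles in rad, forces in N, time in s.
With the tool pointing down it reaches from about 0.325 to 0.775 m from the base axis. Payload 9.3 kg.
Tool frame: the origin (TCP) lies between the finger pads; the fingertips stand 25 mm ahead of it and the grasp point (between the pads) lies 6 mm ahead of it; z points along the fingers, y is the line along which they close (so a half turn about z gives the same grasp; the last joint's range is limited). The gripper opens to 85 mm and grips with 20 to 120 N. Pads are 22 mm wide; open, the fingers measure 114 mm over their backs; the gripper's body (76 mm by 85 mm) begins 54 mm behind the grasp point. The pads swing forward as they close: fully open they stand 13 mm farther back than shut.
Start: joints at [-1.361, 0.259, 0.021, 1.334, 0, 1.418], TCP at [0.195, -0.514, 0.224] pointing down, gripper open.
Joint ranges: [-3.04, 3.04], [-0.91, 1.82], [-1.04, 1.36], [-1.92, 1.95], [-1.52, 1.45], [-3.14, 3.14]. Speed limits (rad/s): [2.22, 2.22, 2.79, 3.14, 3.14, 3.14].

### API

Orientations are given as a rotation vector (axis times angle).
In Python, from station import manip gives the robot as it stands.
- The arm moves only by the tool servo_tool, never from a script. Its argument "plan" is a list of rows, each a list of 3 entries, a list of its own where there are three numbers: the shift along the tool's x, y, z in units of 0.02 m (1.0 is 0.02 m), then the turn, a rotation vector about the tool's x, y, z in units of 0.08 rad (1.0 is 0.08 rad), then the opening, from 0 (shut) to 1 (fully open). A call has 1 to 20 rows; each row shifts and turns the commanded pose from where the row before left it, along the tool's axes as they then stand; what a row does not reach is not made up. A row lasts 1/12 s, in which the tool goes at most 41.7 mm and 7.16 degrees, less where a joint would pass 70% of its speed; a pose out of reach is approached as far as the arm can. A call with a number of a shift or a turn outside -1 to 1 is refused whole. A call with a gripper value outside its range is refused whole. The fingers move at their own pace and stop on an object; "squeeze" is the grip in N (left out, the last holds). Time passes only in rows, so rows that do not move let the fingers close. It gives the time, the measured TCP pose, the force, the opening and the grip force at its end, in the units of the state.
- manip.observe(): the state, without advancing time (a new reading comes with each control period).
- manip.get_image(name): name is "scene" or "side" or "wrist"; returns a dict with "frame" (420x560x3 uint8, red, green, blue), "fov_y" (degrees; the focal length in pixels is half the picture's height over the tangent of half this angle, whatever the lens; pixels are square), "cx", "cy" (the principal point, pixels), "world_from_camera" (4x4, takes a point from camera to world coordinates). Camera axes: x right, y up, looking along -z (the intrinsics and any distortion apply to the point x, -y, -z); pixel columns grow to the right and rows downward; lengths in m; the calibration is good to about 2 mm. The wrist camera is an equidistant fisheye: a pixel r from the principal point sees the ray r / f radians off the axis. A picture is of the moment at which its call begins. There is no depth.
- manip.finish_job(): hands the job in; it is judged then, once.
Trained networks look in a picture, given as the dict that the camera call returned (one of the last four; its "shot" number tells which), for a name from the list of things; names that differ only in an ending like _2 or _b are one class to them, and where a whole thing is asked for, a point or a joint stands for the part that bears it (a point fixed in the world has none). Each returns a list of dicts, best first, with "conf" (0 to 1); they miss things now and then, are a little off and sometimes report something else, mostly with a low value. They report only what shows in the picture. A call takes as long as a camera call. They do not tell look-alikes from the thing itself.
- manip.recognise(picture, target): "centre" ([x, y, z] in m, in world coordinates, good to about 4 mm: the middle of the surface that is visible of it).
- manip.outline_of(picture, target): "region" (420x560 bool, what is visible of it).
- manip.pinpoint(picture, target): "centre" ([x, y, z] in m, in world coordinates, good to about 4 mm: a listed point, or the origin of a listed thing).
The state is a dict: "clock": time; "joints": joint angles; "joint_vel": joint speeds; "joint_efforts": joint torques, N m; "ee_pos": TCP position; "ee_rot": TCP orientation; "wrist_force": force on the tool from outside, world axes, zero at the start; "moment": the same for the moment, N m; "gripper_width": opening from 0.0 (shut) to 1.0 (fully open); "gripper_force": force on a finger pad.
Only numpy, scipy, OpenCV 4.12 (cv2) and the standard library are available. Lean on these libraries where they do the work, as an engineer would, in place of code of your own. Each camera call takes 0.05 s, during which the arm holds its last target. There are 200 camera calls.

### The job

The clear printed sample cell lies on the cutting mat with one of its frosted faces up. Roll it along the mat on its two round end rings, a quarter turn, until the frosted faces stand upright at its sides; then pick it up by the two frosted faces only, without the fingers ever touching its clear faces. Hold it level in the light path of the clarity tester, midway between the lamp and the sensor with its long axis in line with their barrels and touching nothing but the fingers, and finish while still holding it there; leave the bottle, bone and cup where they are.

Things in the scene. Friction and masses are not known exactly. Their poses are not given: they have to be found in the camera images.
- cell_center (a point): centre of the sample cell (loose, about 80 g, 70 mm long along own y): a 50 mm long square bar 24 mm thick between two grey round end rings, 40 mm across and 10 mm thick, centred at y = +-30 mm. It lies on the rings, centre 20 mm above the mat's top, own z (across the frosted faces) vertical at the start. Rolls easily either way (31 mm is a quarter turn) and stays where left.
- cell_frosted: the cell's two matt white frosted faces together, part of the cell; origin at the cell's centre, same axes; the faces lie at z = +12 and -12 mm, each 24 mm (x) by 50 mm (y)
- cell_windows: the cell's two see-through clear faces together, part of the cell; origin at the cell's centre, same axes; the faces lie at x = +12.5 and -12.5 mm, each 16 mm (z) by 50 mm (y); fingers must not touch them
- mat: green cutting mat with a grid, fixed, 240 mm (own x) by 200 mm (own y), 3 mm thick; origin at the centre of its underside, on the table; z up
- tester: clarity tester, fixed: grey base 110 (own x) by 250 (y) by 18 mm high; two posts carry two black barrels 42 mm across, lying along own y and facing each other: lamp (square housing) at -y, sensor at +y, inner ends 65 mm either side of the middle; nothing is higher than 157 mm; origin at the centre of the base's underside, z up
- beam_mid (a point): the middle of the light path of the tester, half-way between the two barrels on their common axis, 130 mm above the table; its y axis is the direction of the light path; its axes are the tester's; the space below it is free down to the base plate, 18 mm above the table
- glue: bystander: white bottle, 36 mm in diameter and 100 mm high, loose; origin at the centre of its underside
- bone: bystander: small white printed bone, 90 mm long along its own y, about 20 mm thick, loose; origin under its middle
- cup: bystander: small white cup, 50 mm across and 45 mm high, loose; origin at the centre of its underside
Mind the look-alikes: they are no part of the job. What is shaped like the part that bears cell_center but yellow is not meant.

How it is judged:
By the outcome, as a careful person would: the job done as asked, in the order asked, and still so for the second after the job is handed in, while the arm keeps its last pose, push and grip.
It also fails if it takes over 72 s, if anything falls off the work surface, if the arm or the gripper's body presses on something with over 40 N, if the wrist force passes 120 N, or if a joint passes its speed limit or range.

## Working session

There is one attempt and no reset: what is moved stays moved. The work goes in short steps, Python scripts to look and compute and a tool call to move; the robot and the scene stay as the last step left them, time stands still between calls to the robot, and variables do not carry over. Pictures are saved under pics/ and viewed, at most 10 in all, crops included, and the job is handed in when it is done.

Besides the shell and the picture viewer there is one more tool, called after "Request:" as name([rows], argument=value, ...), one row to a line, values as JSON. servo_tool: Moves the arm, as the interface text tells. Shifts and turns lie within -1 to 1; 1 stands for 0.02 m of shift or 0.08 rad of turn. Its arguments: {"type":"object","properties":{"plan":{"type":"array","items":{"type":"array"}},"squeeze":{"type":"number"}},"required":["plan"]}

```bash
mkdir -p pics
cat > h.py <<'E'
import numpy as np, cv2
from station import manip
def save(p,n,crop=None,s=1):
    f=p["frame"][:,:,::-1]
    if crop: x0,y0,x1,y1=crop; f=f[y0:y1,x0:x1]
    cv2.imwrite("pics/"+n,cv2.resize(f,None,fx=s,fy=s,interpolation=cv2.INTER_CUBIC))
def f_of(p): return 210/np.tan(np.radians(p["fov_y"])/2)
def proj(p,X):
    W=np.linalg.inv(p["world_from_camera"]); c=W[:3,:3]@np.array(X)+W[:3,3]
    return [round(float(v),1) for v in (p["cx"]+f_of(p)*c[0]/-c[2], p["cy"]-f_of(p)*c[1]/-c[2])]
def ray(p,u,v,z,fish=False):
    f=f_of(p);x=(u-p["cx"])/f;y=(v-p["cy"])/f
    if fish:
        r=np.hypot(x,y);k=np.sin(r)/max(r,1e-9);d=np.array([x*k,-y*k,-np.cos(r)])
    else: d=np.array([x,-y,-1])
    T=p["world_from_camera"];d=T[:3,:3]@d;o=T[:3,3]
    return o+d*(z-o[2])/d[2]
E
cat > a.py <<'E'
from h import *
s=manip.observe();print(s["ee_pos"],s["ee_rot"],s["clock"])
P={n:manip.get_image(n) for n in("scene","side","wrist")}
for n,p in P.items():
    save(p,n+"0.png"); print(n,p["fov_y"],{k:v for k,v in p.items() if k not in("frame","world_from_camera")},p["world_from_camera"].round(3).tolist() if hasattr(p["world_from_camera"],"round") else p["world_from_camera"])
    for t in("cell_center","cell_frosted","beam_mid","tester","mat","glue","bone","cup"):
        print(n,t,[(np.round(d["centre"],3).tolist(),round(d["conf"],2)) for d in manip.pinpoint(p,t)[:3]])
E
python3 a.py
```

```text
[ 0.19513876 -0.51389492  0.22326328] [-3.08869776e+00 -5.66559020e-01  2.87879995e-05] 0.0
scene 55.23889848301523 {'fov_y': 55.23889848301523, 'cx': 279.2262203486191, 'cy': 210.65031717446584, 'shot': 1} [[0.014, -0.826, 0.564, 1.053], [1.0, 0.022, 0.006, -0.077], [-0.017, 0.563, 0.826, 0.765], [0.0, 0.0, 0.0, 1.0]]
scene cell_center [([0.531, -0.171, 0.023], 0.96), ([0.488, -0.364, 0.022], 0.79)]
scene cell_frosted [([0.529, -0.167, 0.025], 0.63), ([0.485, -0.366, 0.016], 0.48)]
scene beam_mid [([0.509, 0.183, 0.128], 0.96)]
scene tester [([0.513, 0.184, -0.001], 0.84)]
scene mat [([0.536, -0.18, 0.003], 0.57)]
scene glue [([0.742, 0.01, -0.002], 0.97)]
scene bone [([0.749, 0.177, -0.001], 0.57)]
scene cup [([0.751, -0.144, 0.002], 0.97)]
side 56.11772207282834 {'fov_y': 56.11772207282834, 'cx': 283.5872196723291, 'cy': 207.79986419707282, 'shot': 2} [[0.789, 0.473, -0.392, 0.344], [-0.614, 0.602, -0.511, -0.443], [-0.006, 0.644, 0.765, 0.643], [0.0, 0.0, 0.0, 1.0]]
side cell_center [([0.491, -0.362, 0.021], 0.82), ([0.53, -0.165, 0.023], 0.58)]
side cell_frosted [([0.53, -0.163, 0.024], 0.84), ([0.486, -0.369, 0.019], 0.74)]
side beam_mid [([0.509, 0.176, 0.128], 0.92)]
side tester [([0.508, 0.18, -0.001], 0.62)]
side mat [([0.532, -0.179, -0.002], 0.68)]
side glue [([0.745, 0.009, 0.006], 0.91)]
side bone [([0.747, 0.175, 0.0], 0.46)]
side cup [([0.755, -0.145, 0.002], 0.76)]
wrist 65.70646984690485 {'fov_y': 65.70646984690485, 'cx': 279.9235684306255, 'cy': 212.91280022396654, 'shot': 3} [[0.354, 0.891, 0.284, 0.267], [-0.935, 0.338, 0.106, -0.487], [-0.001, -0.303, 0.953, 0.374], [0.0, 0.0, 0.0, 1.0]]
wrist cell_center []
wrist cell_frosted []
wrist beam_mid []
wrist tester []
wrist mat []
wrist glue []
wrist bone []
wrist cup []
```

View pics/scene0.png

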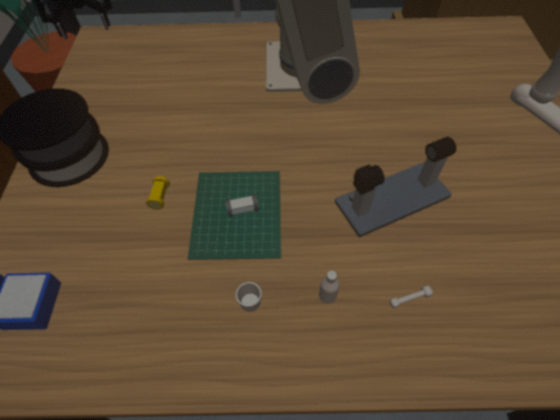

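View pics/side0.png

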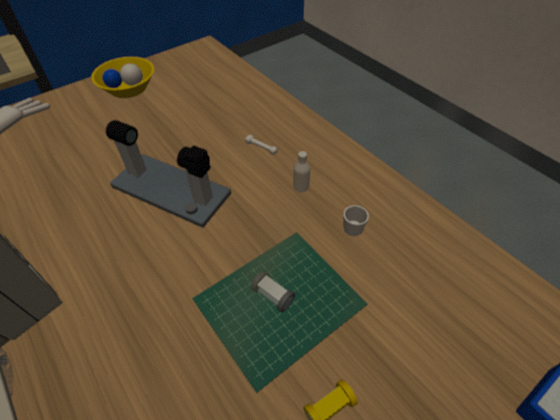

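The candidates are the white/clear cell with grey rings on the mat, at scene (241,205) and side (272,290), and the yellow one off the mat, at scene (158,192) and side (330,402). The one on the mat fits, because it isn't yellow and it lies on the mat. I'll confirm it in an enlarged crop and measure the yaws.

```bash
cat > b.py <<'E'
from h import *
for n in("scene","side"):
    p=manip.get_image(n)
    for t,z in(("cell_frosted",.035),("cell_center",.023),("mat",.003)):
        for o in manip.outline_of(p,t)[:2]:
            v,u=np.nonzero(o["region"]); 
            if len(u)<20: continue
            X=np.array([ray(p,a,b,z)[:2] for a,b in zip(u[::max(1,len(u)//1500)],v[::max(1,len(u)//1500)])]).astype(np.float32)
            r=cv2.minAreaRect(X*1000); w,V=np.linalg.eigh(np.cov(X.T));d=V[:,1]*np.sign(V[1,1])
            print(n,t,round(o["conf"],2),len(u),X.mean(0).round(4),"axis",d.round(3),np.degrees(np.arctan2(-d[0],d[1])).round(1),np.round(r[0],1),np.round(r[1],1),round(r[2],1))
    f=p["frame"]
    if n=="scene":
        a=cv2.resize(f[180:230,205:275],None,fx=5.5,fy=5.5,interpolation=3); b=cv2.resize(f[130:240,325:465],None,fx=2.75,fy=2.75,interpolation=3)
        h=max(a.shape[0],b.shape[0]); pad=lambda i:cv2.copyMakeBorder(i,0,h-i.shape[0],0,0,0)
        cv2.imwrite("pics/crop1.png",np.hstack([pad(a),pad(b)])[:,:,::-1]); print(a.shape,b.shape)
E
python3 b.py
```

```text
scene cell_frosted 0.67 194 [ 0.5305 -0.1664] axis [-0.187  0.982] 10.8 [ 530.5 -166.5] [25.  48.1] 11.3
scene cell_frosted 0.53 186 [ 0.489  -0.3604] axis [0.996 0.091] -84.8 [ 488.5 -361.9] [50.9 28.2] 5.0
scene cell_center 0.94 512 [ 0.527  -0.1659] axis [-0.197  0.98 ] 11.4 [ 527.7 -166.3] [48.3 72.6] 12.3
scene cell_center 0.73 539 [ 0.486  -0.3641] axis [-0.999  0.036] 87.9 [ 485.1 -363.2] [44.7 98.8] 85.7
scene mat 0.72 6994 [ 0.5432 -0.1815] axis [0.998 0.063] -86.4 [ 531.9 -180.6] [203.4 241.1] 88.7
scene mat 0.52 200 [ 0.5073 -0.1712] axis [-0.151  0.989] 8.7 [ 507.3 -170.5] [27.7 50. ] 8.6
(275, 385, 3) (302, 385, 3)
side cell_frosted 0.87 340 [ 0.5296 -0.166 ] axis [-0.168  0.986] 9.7 [ 529.8 -165.8] [24.9 45.6] 11.2
side cell_frosted 0.72 602 [ 0.4859 -0.3644] axis [-0.995  0.098] 84.4 [ 486.4 -364.3] [24.2 48.6] 85.0
side cell_center 0.94 860 [ 0.5306 -0.1652] axis [-0.181  0.983] 10.5 [ 530.5 -164.1] [42.  82.8] 12.1
side cell_center 0.88 1168 [ 0.4899 -0.363 ] axis [-0.98   0.197] 78.6 [ 486.9 -363.7] [39.8 79.5] 84.5
side mat 0.57 13482 [ 0.5252 -0.1897] axis [-1.    0.01] 89.4 [ 533.  -180.8] [240.4 202. ] 0.0
```

View pics/crop1.png

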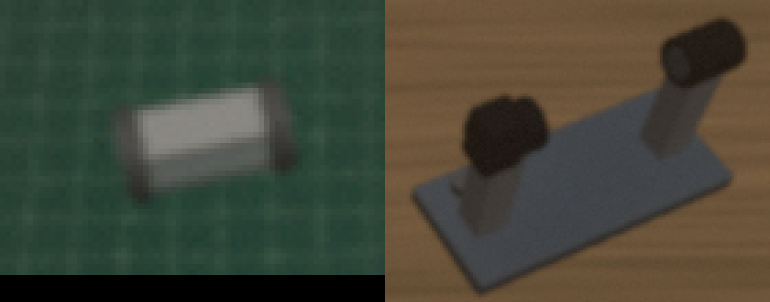

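The crop confirms it: white frosted top, clear side and grey rings, on the mat (scene ~241,205). Next is the tester yaw from the base corners: scene (335,199), (360,234), (451,194) and side (111,184), (207,220), (230,190).

```bash
cat > c.py <<'E'
from h import *
for n,L in(("scene",[(335.2,199),(360.3,234),(451.2,194)]),("side",[(111,184),(207,219),(230,190)])):
    p=manip.get_image(n); X=np.array([ray(p,a,b,.018)[:2] for a,b in L]);print(n,X.round(3).tolist())
    e=[X[1]-X[0],X[2]-X[1]]
    for d in e: print(np.linalg.norm(d).round(3),np.degrees(np.arctan2(-d[0],d[1])).round(1))
    print("mid",((X[0]+X[2])/2).round(4))
    for t in("beam_mid","tester"):print(t,[np.round(q["centre"],4) for q in manip.pinpoint(p,t)[:1]])
E
python3 c.py
python3 -c "
from scipy.spatial.transform import Rotation as R
import numpy as np
from station import manip
print(R.from_rotvec(manip.observe()['ee_rot']).as_matrix().round(3))"
```

```text
scene [[0.514, 0.046], [0.609, 0.092], [0.507, 0.313]]
0.105 -64.4
0.244 24.6
mid [0.5106 0.1797]
beam_mid [array([0.5086, 0.1841, 0.1292])]
tester [array([ 5.107e-01,  1.828e-01, -4.000e-04])]
side [[0.409, 0.262], [0.524, 0.047], [0.604, 0.086]]
0.244 -151.8
0.089 -64.3
mid [0.5066 0.1741]
beam_mid [array([0.5073, 0.1751, 0.1315])]
tester [array([0.5102, 0.18  , 0.0012])]
[[ 0.935  0.355  0.   ]
 [ 0.355 -0.935 -0.   ]
 [ 0.     0.    -1.   ]]
```

Request:
servo_tool([
  [[0,0,0],[0,0,0.71],0.62],
  [[0,0,0],[0,0,0.71],0.62],
  [[0.95,-0.75,0],[0,0,0.72],0.62],
  [[0.95,-0.75,0],[0,0,0],0.62],
  [[0.95,-0.75,0],[0,0,0],0.62],
  [[0.95,-0.75,0],[0,0,0],0.62],
  [[0.95,-0.75,0],[0,0,0],0.62],
  [[0.95,-0.75,0],[0,0,0],0.62],
  [[0.95,-0.75,0],[0,0,0],0.62],
  [[0.95,-0.75,0],[0,0,0],0.62],
  [[0.95,-0.75,0],[0,0,0],0.62],
  [[0.95,-0.75,0],[0,0,0],0.62],
  [[0.95,-0.75,0],[0,0,0],0.62],
  [[0.95,-0.75,0],[0,0,0],0.62],
  [[0.95,-0.75,0],[0,0,0],0.62],
  [[0.95,-0.75,0],[0,0,0],0.62],
  [[0.95,-0.75,0],[0,0,0],0.62],
  [[0.95,-0.75,0],[0,0,0],0.62],
  [[0.95,-0.75,0],[0,0,0],0.62],
  [[0,0,0],[0,0,0],0.62],
])

```text
clock: 3.72
ee_pos: [0.4645, -0.199, 0.2239]
ee_rot: [-3.126, -0.305, -0.001]
wrist_force: [-0.8, -0.1, -0.8]
gripper_width: 0.621
gripper_force: 0.0
```

```bash
cat > d.py <<'E'
from h import *
import sys
from scipy.spatial.transform import Rotation as R
s=manip.observe();M=R.from_rotvec(s["ee_rot"]).as_matrix();e=np.array(s["ee_pos"]);print(e.round(4),"yaw",np.degrees(np.arctan2(M[1,0],M[0,0])).round(1),"j",np.round(s["joints"],2))
zf=float(sys.argv[1]); 
for n in sys.argv[3:]:
    p=manip.get_image(n)
    for t,z in(("cell_frosted",zf),("cell_windows",.0355),("cell_center",.023)):
        for q in manip.pinpoint(p,t)[:2]: print(n,t,"pin",np.round(q["centre"],4),round(q["conf"],2),"tool",(M.T@(np.array(q["centre"])-e)).round(4))
        for o in manip.outline_of(p,t)[:2]:
            v,u=np.nonzero(o["region"]); 
            if len(u)<20: continue
            X=np.array([ray(p,a,b,z,n=="wrist")[:2] for a,b in zip(u,v)]).astype(np.float32)
            r=cv2.minAreaRect(X*1000); w,V=np.linalg.eigh(np.cov(X.T));d=V[:,1]*np.sign(V[1,1])
            print(n,t,round(o["conf"],2),len(u),X.mean(0).round(4),np.degrees(np.arctan2(-d[0],d[1])).round(1),np.round(r[0],1),np.round(r[1],1),round(r[2],1))
    save(p,n+sys.argv[2]+".png")
E
python3 d.py .035 1 wrist
```

```text
[ 0.4645 -0.199   0.2239] yaw 11.1 j [-0.57  0.18 -0.08  1.31  0.    2.38]
wrist cell_frosted pin [ 0.4893 -0.3651  0.0204] 0.87 tool [-0.0079  0.1679  0.2034]
wrist cell_frosted pin [ 0.5277 -0.1661  0.0181] 0.74 tool [ 0.0682 -0.0199  0.2058]
wrist cell_frosted 0.83 1150 [ 0.5302 -0.1673] 14.3 [ 530.1 -167.1] [25.5 51.2] 13.8
wrist cell_frosted 0.68 840 [ 0.4874 -0.3623] 86.4 [ 487.5 -358.7] [34.9 50.1] 84.4
wrist cell_windows pin [ 0.4885 -0.3659  0.0209] 0.71 tool [-0.0088  0.1686  0.2029]
wrist cell_windows 0.62 223 [ 0.4909 -0.3458] 85.8 [ 489.9 -345.9] [ 7.7 47.2] 86.4
wrist cell_center pin [ 0.489  -0.3631  0.0217] 0.83 tool [-0.0078  0.1659  0.2021]
wrist cell_center pin [ 0.536  -0.1676  0.0208] 0.75 tool [ 0.0761 -0.0168  0.2031]
wrist cell_center 0.72 1888 [ 0.5299 -0.1671] 13.9 [ 529.6 -166.5] [39.1 74.5] 12.8
wrist cell_center 0.56 1694 [ 0.4853 -0.3641] 87.4 [ 484.6 -364.3] [43.9 74.4] 85.6
```

View pics/wrist1.png

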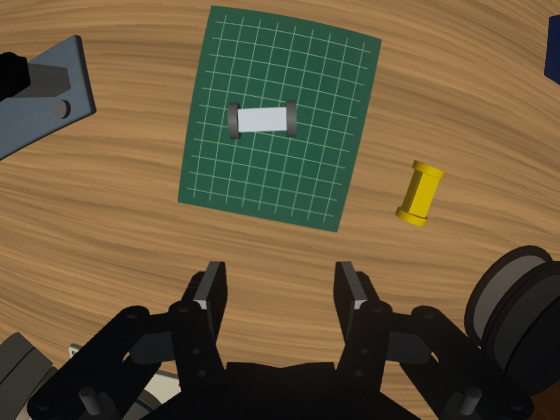

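The wrist picture shows the cell at (263,118), frosted face up, and the yellow one off the mat at (420,193). I'll go down behind the cell.

Request:
servo_tool([
  [[0.65,-0.43,0.5],[0,0,-0.3],0.62],
  [[0.65,-0.43,1],[0,0,0],0.62],
  [[0,0,1],[0,0,0],0.62],
  [[0,0,1],[0,0,0],0.62],
  [[0,0,1],[0,0,0],0.62],
  [[0,0,1],[0,0,0],0.62],
  [[0,0,1],[0,0,0],0.62],
  [[0,0,1],[0,0,0],0.62],
  [[0,0,0.6],[0,0,0],0.62],
  [[0,0,0.4],[0,0,0],0.62],
  [[0,0,0.4],[0,0,0],0.62],
  [[0,0,0.4],[0,0,0],0.62],
  [[0,0,0.2],[0,0,0],0.62],
  [[0,0,0],[0,0,0],0.62],
  [[0,0,0],[0,0,0],0.62],
])

```text
clock: 5.32
ee_pos: [0.4847, -0.1795, 0.0341]
ee_rot: [3.123, 0.338, 0.0]
wrist_force: [-0.2, -0.3, 0.4]
gripper_width: 0.614
gripper_force: 0.0
```

```bash
python3 d.py .035 2 wrist side | grep -v "0\.4[89]"
python3 - <<'E'
import cv2,numpy as np
a=cv2.imread("pics/wrist2.png")[:300];b=cv2.imread("pics/side2.png")[230:380,190:370]
cv2.imwrite("pics/c2.png",np.hstack([cv2.resize(a,(440,236)),cv2.resize(b,(283,236))]))
E
```

```text
wrist cell_frosted pin [ 0.5292 -0.1669  0.0197] 0.97 tool [ 0.0461 -0.0028  0.0144]
wrist cell_frosted 0.66 5420 [ 0.5304 -0.1674] 13.1 [ 530.3 -167.5] [24.5 51.4] 13.0
wrist cell_windows 0.71 439 [ 0.5432 -0.165 ] 12.8 [ 543.1 -164.8] [ 2.3 46.7] 12.6
wrist cell_center pin [ 0.5364 -0.1676  0.0243] 0.9 tool [ 0.053  -0.0006  0.0098]
wrist cell_center 0.87 9640 [ 0.5295 -0.1672] 12.4 [ 529.4 -167.1] [40.8 79.6] 12.2
side cell_frosted pin [ 0.5294 -0.1624  0.024 ] 0.63 tool [ 0.0473 -0.0071  0.0101]
side cell_frosted 0.54 21 [ 0.54   -0.1752] 14.4 [ 540.2 -174.8] [ 5.1 11.5] 4.2
side cell_center pin [ 0.5272 -0.1694  0.021 ] 0.46 tool [ 0.0436 -0.0008  0.0131]
side cell_center 0.56 101 [ 0.5478 -0.1848] 9.5 [ 548.9 -182.6] [43.5 20.3] 86.9
```

View pics/c2.png

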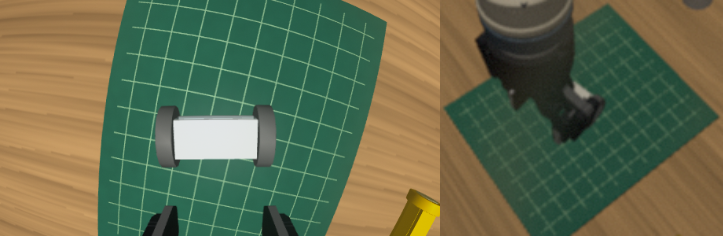

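Request:
servo_tool([
  [[0.2,-0.1,0],[0,0,0],0.62],
  [[0.2,-0.05,0],[0,0,0],0.62],
  [[0.1,0,0],[0,0,0],0.62],
  [[0.1,0,0],[0,0,0],0.62],
  [[0.1,0,0],[0,0,0],0.62],
  [[0.1,0,0],[0,0,0],0.62],
  [[0.1,0,0],[0,0,0],0.62],
  [[0.1,0,0],[0,0,0],0.62],
  [[0.1,0,0],[0,0,0],0.62],
  [[0.1,0,0],[0,0,0],0.62],
  [[0.1,0,0],[0,0,0],0.62],
  [[0.1,0,0],[0,0,0],0.62],
  [[0.1,0,0],[0,0,0],0.62],
  [[0.1,0,0],[0,0,0],0.62],
  [[0,0,0],[0,0,0],0.62],
  [[0,0,0],[0,0,0],0.62],
])

```text
clock: 7.35
ee_pos: [0.5153, -0.1696, 0.0338]
ee_rot: [-3.123, -0.338, 0.0]
wrist_force: [0.5, 0.3, -0.8]
gripper_width: 0.62
gripper_force: 0.0
```

```bash
python3 d.py .035 3 wrist | grep -v "0\.4[89]"; python3 -c "
import cv2
a=cv2.imread('pics/wrist3.png')[100:310,150:410];cv2.imwrite('pics/c3.png',cv2.resize(a,None,fx=2,fy=2))"
```

```text
[ 0.5153 -0.1696  0.0338] yaw 12.4 j [-0.47  0.37 -0.33  0.87 -0.    2.45]
wrist cell_frosted pin [ 0.5287 -0.1643  0.0183] 0.94 tool [ 0.0142 -0.0023  0.0155]
wrist cell_frosted 0.77 4866 [ 0.5311 -0.1671] 10.9 [ 533.3 -166.9] [31.  50.5] 12.3
wrist cell_windows 0.91 964 [ 0.5457 -0.1641] 12.9 [ 545.7 -163.6] [ 5.5 47.4] 12.4
wrist cell_center pin [ 0.5361 -0.1681  0.0214] 0.76 tool [0.0206 0.003  0.0124]
```

View pics/c3.png

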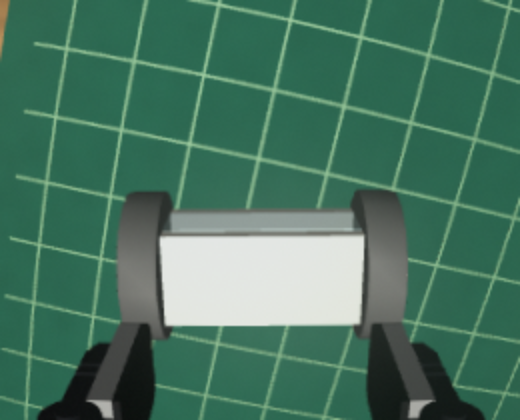

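```bash
cat > e.py <<'E'
from h import *
from scipy.spatial.transform import Rotation as R
s=manip.observe();M=R.from_rotvec(s["ee_rot"]).as_matrix();e=np.array(s["ee_pos"]);print(s["wrist_force"])
p=manip.get_image("wrist");T=p["world_from_camera"];print("cam tool",(M.T@(T[:3,3]-e)).round(3), "look",(M.T@-T[:3,2]).round(3))
for nm,(u,v) in dict(Ltip=(150+60/2,0),).items():pass
for nm,c in dict(Lin=(150,328),Lout=(118,328),Rin=(370,328),Rout=(403,328),ringLtop=(148,192),ringLbot=(150,337),frTop=(262,234),frBot=(262,326),Ledge_lo=(155,400)).items():
    u,v=150+c[0]/2,100+c[1]/2
    print(nm,[ (M.T@(ray(p,u,v,z,True)-e)).round(3)[:2].tolist()+[z] for z in(.009,.023,.035,.043)])
E
python3 e.py
```

```text
[ 0.31027747 -0.16792379  0.1756456 ]
cam tool [ 0.077  0.001 -0.15 ] look [-0.304 -0.     0.953]
Lin [[-0.012, -0.033, 0.009], [-0.005, -0.03, 0.023], [0.001, -0.028, 0.035], [0.005, -0.026, 0.043]]
Lout [[-0.012, -0.043, 0.009], [-0.005, -0.039, 0.023], [0.001, -0.036, 0.035], [0.005, -0.034, 0.043]]
Rin [[-0.012, 0.034, 0.009], [-0.005, 0.031, 0.023], [0.001, 0.029, 0.035], [0.005, 0.028, 0.043]]
Rout [[-0.012, 0.044, 0.009], [-0.005, 0.041, 0.023], [0.001, 0.038, 0.035], [0.005, 0.036, 0.043]]
ringLtop [[0.031, -0.031, 0.009], [0.034, -0.028, 0.023], [0.038, -0.026, 0.035], [0.04, -0.025, 0.043]]
ringLbot [[-0.015, -0.033, 0.009], [-0.007, -0.03, 0.023], [-0.001, -0.028, 0.035], [0.003, -0.026, 0.043]]
frTop [[0.018, 0.001, 0.009], [0.023, 0.001, 0.023], [0.027, 0.001, 0.035], [0.03, 0.001, 0.043]]
frBot [[-0.011, 0.001, 0.009], [-0.004, 0.001, 0.023], [0.002, 0.001, 0.035], [0.006, 0.001, 0.043]]
Ledge_lo [[-0.038, -0.033, 0.009], [-0.029, -0.03, 0.023], [-0.021, -0.028, 0.035], [-0.016, -0.026, 0.043]]
```

Request:
servo_tool([
  [[0.1,0,0],[0,0,0],0.62],
  [[0.1,0,0],[0,0,0],0.62],
  [[0.1,0,0],[0,0,0],0.62],
  [[0.1,0,0],[0,0,0],0.62],
  [[0.1,0,0],[0,0,0],0.62],
  [[0.1,0,0],[0,0,0],0.62],
  [[0,0,0],[0,0,0],0.62],
])

```text
clock: 8.33
ee_pos: [0.5274, -0.167, 0.0339]
ee_rot: [3.123, 0.338, 0.0]
wrist_force: [0.2, -0.2, 0.4]
gripper_width: 0.621
gripper_force: 0.0
```

```bash
python3 d.py .035 4 wrist | grep -v "0\.4[89]"; python3 -c "
import cv2
a=cv2.imread('pics/wrist4.png')[100:310,150:410];cv2.imwrite('pics/c4.png',cv2.resize(a,None,fx=2,fy=2))"
```

```text
[ 0.5274 -0.167   0.0339] yaw 12.4 j [-0.46  0.39 -0.3   0.88  0.    2.47]
wrist cell_frosted pin [ 0.5308 -0.1646  0.0208] 0.64 tool [ 0.0038 -0.0016  0.0131]
wrist cell_windows 0.93 672 [ 0.5005 -0.3349] -88.0 [ 499.7 -335.1] [18.5 41.1] 85.0
wrist cell_windows 0.85 1010 [ 0.5462 -0.1628] 12.9 [ 546.6 -163.5] [ 6.3 46.6] 12.6
wrist cell_center pin [ 0.5327 -0.167   0.0216] 0.73 tool [0.0052 0.0011 0.0123]
wrist cell_center 0.83 8030 [ 0.5306 -0.1671] 13.3 [ 528.9 -167.6] [44.  78.8] 12.9
```

View pics/c4.png

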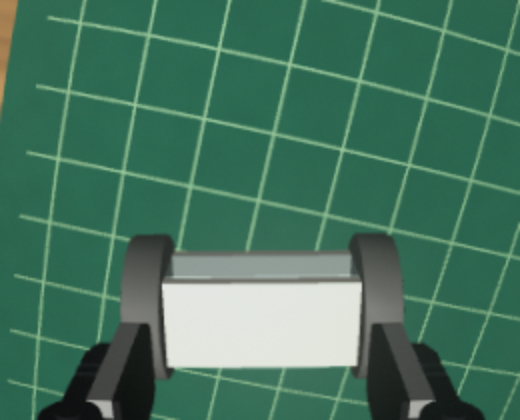

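Run:
```python
from h import *
p=manip.get_image("scene"); 
c=proj(p,(0.530,-0.167,0.03));print(c,manip.observe()["gripper_width"])
for z in (.003,.023,.043,.06): print(z,proj(p,(0.54,-0.167+.03,z)))
a=p["frame"][165:225,205:285];q=manip.get_image("side");d=proj(q,(0.530,-0.167,0.03));print(d);b=q["frame"][255:315,235:315]
cv2.imwrite("pics/c5.png",cv2.convertScaleAbs(np.hstack([cv2.resize(i,(400,300),interpolation=3) for i in(a,b)])[:,:,::-1],alpha=1.6))
```

```text
[241.5, 203.7] 0.6216485324653683
0.003 [255.6, 213.8]
0.023 [255.0, 208.8]
0.043 [254.4, 203.7]
0.06 [253.8, 199.1]
[272.4, 289.2]
```

View pics/c5.png

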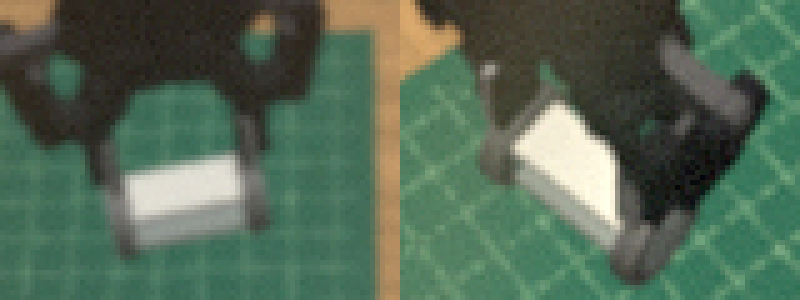

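Request:
servo_tool([
  [[-0.5,0,0],[0,0,0],0.62],
  [[-0.5,0,0],[0,0,0],0.62],
  [[-0.5,0,0],[0,0,0],0.62],
  [[-0.5,0,0],[0,0,0],0.62],
  [[-0.5,0,0],[0,0,0],0.62],
  [[0,0,0.1],[0,0,0],0.62],
  [[0,0,0.1],[0,0,0],0.62],
  [[0,0,0.05],[0,0,0],0.62],
  [[0,0,0],[0,0,0],0.62],
  [[0,0,0],[0,0,0],0.62],
])

```text
clock: 9.62
ee_pos: [0.4784, -0.1777, 0.0287]
ee_rot: [-3.123, -0.338, 0.0]
wrist_force: [-0.4, -0.1, -1.1]
gripper_width: 0.621
gripper_force: 0.0
```

Request:
servo_tool([
  [[0,0,0.1],[0,0,0],0.62],
  [[0,0,0.05],[0,0,0],0.62],
  [[0,0,0],[0,0,0],0.62],
])

```text
clock: 9.87
ee_pos: [0.4781, -0.1776, 0.0255]
ee_rot: [-3.123, -0.338, 0.001]
wrist_force: [0.0, 0.0, 1.1]
gripper_width: 0.622
gripper_force: 0.0
```

Request:
servo_tool([
  [[0,0,0.1],[0,0,0],0.62],
  [[0,0,0.05],[0,0,0],0.62],
  [[0,0,0],[0,0,0],0.62],
])

```text
clock: 10.12
ee_pos: [0.478, -0.1776, 0.0226]
ee_rot: [-3.123, -0.338, 0.001]
wrist_force: [0.4, -0.8, -0.4]
gripper_width: 0.62
gripper_force: 0.0
```

Request:
servo_tool([
  [[0,0,0.1],[0,0,0],0.62],
  [[0,0,0.05],[0,0,0],0.62],
  [[0,0,0],[0,0,0],0.62],
])

```text
clock: 10.37
ee_pos: [0.478, -0.1777, 0.0196]
ee_rot: [-3.123, -0.338, 0.001]
wrist_force: [-0.3, -0.3, -0.2]
gripper_width: 0.621
gripper_force: 0.0
```

Request:
servo_tool([
  [[0,0,0.1],[0,0,0],0.62],
  [[0,0,0.05],[0,0,0],0.62],
  [[0,0,0],[0,0,0],0.62],
])

```text
clock: 10.62
ee_pos: [0.478, -0.1777, 0.0166]
ee_rot: [-3.123, -0.338, 0.001]
wrist_force: [-0.7, 0.8, -0.1]
gripper_width: 0.623
gripper_force: 0.0
```

Request:
servo_tool([
  [[0,0,0.1],[0,0,0],0.62],
  [[0,0,0.05],[0,0,0],0.62],
  [[0,0,0],[0,0,0],0.62],
])

```text
clock: 10.87
ee_pos: [0.478, -0.1777, 0.0136]
ee_rot: [-3.123, -0.338, 0.0]
wrist_force: [-0.5, 0.3, 0.8]
gripper_width: 0.619
gripper_force: 0.0
```

Request:
servo_tool([
  [[0,0,0.1],[0,0,0],0.62],
  [[0,0,0.05],[0,0,0],0.62],
  [[0,0,0],[0,0,0],0.62],
])

```text
clock: 11.12
ee_pos: [0.478, -0.1777, 0.0106]
ee_rot: [-3.123, -0.338, 0.0]
wrist_force: [-0.2, -0.7, 0.8]
gripper_width: 0.616
gripper_force: 0.0
```

Request:
servo_tool([
  [[0,0,0.1],[0,0,0],0.62],
  [[0,0,0.05],[0,0,0],0.62],
  [[0,0,0],[0,0,0],0.62],
])

```text
clock: 11.37
ee_pos: [0.478, -0.1777, 0.0076]
ee_rot: [-3.123, -0.338, 0.0]
wrist_force: [-0.1, 0.1, 0.2]
gripper_width: 0.622
gripper_force: 0.0
```

```bash
python3 d.py .035 6 wrist | grep -v "0\.4[89]"; python3 -c "
import cv2,numpy as np
a=cv2.imread('pics/wrist6.png')[60:310,150:410];cv2.imwrite('pics/c6.png',cv2.convertScaleAbs(cv2.resize(a,None,fx=2.3,fy=2.3),alpha=1.5,beta=15))"
```

```text
[ 0.478  -0.1777  0.0076] yaw 12.4 j [-0.52  0.36 -0.44  0.78 -0.    2.41]
wrist cell_frosted pin [ 0.528  -0.1637  0.0205] 0.79 tool [ 0.0518 -0.0029 -0.0129]
wrist cell_frosted 0.77 7889 [ 0.5304 -0.1674] 12.7 [ 530.3 -167.3] [24.3 50.3] 12.5
wrist cell_windows 0.85 478 [ 0.5424 -0.1631] 13.1 [ 542.6 -164.2] [ 1.7 44.7] 12.8
wrist cell_center pin [ 0.5349 -0.1696  0.0198] 0.92 tool [ 0.0573  0.0043 -0.0122]
wrist cell_center 0.96 14046 [ 0.5294 -0.1676] 12.7 [ 529.5 -167.3] [41.6 82.2] 12.3
wrist cell_center 0.56 3576 [ 0.479  -0.3566] -58.6 [ 473.5 -354.6] [107.5  52.5] 40.3
```

View pics/c6.png

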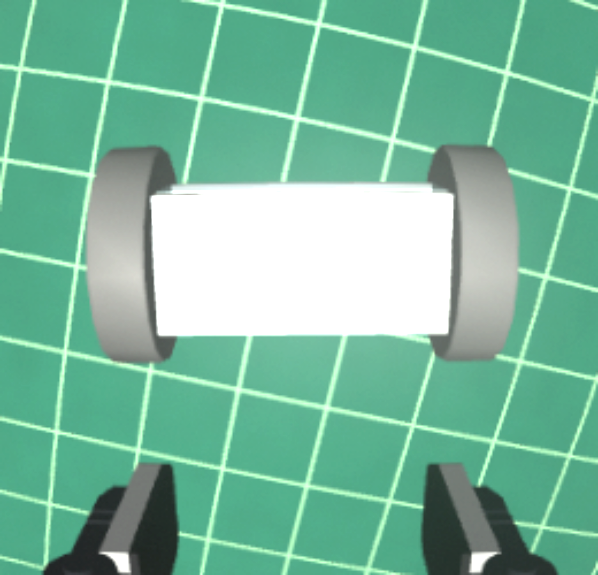

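Picture c6 shows the finger ends at (150,465) and (450,465), clearly short of and below the ring tops. They still clear the mat by about 12 mm, so the tips sit about 8 mm behind the TCP at this opening. That explains why the first push passed over the rings. I'll go 4 mm lower and push.

Request:
servo_tool([
  [[0.2,0,0.1],[0,0,0],0.62],
  [[0.3,0,0.1],[0,0,0],0.62],
  [[0.3,0,0],[0,0,0],0.62],
  [[0.2,0,0],[0,0,0],0.62],
  [[0.1,0,0],[0,0,0],0.62],
  [[0.1,0,0],[0,0,0],0.62],
  [[0.1,0,0],[0,0,0],0.62],
  [[0.1,0,0],[0,0,0],0.62],
  [[0.1,0,0],[0,0,0],0.62],
  [[0.1,0,0],[0,0,0],0.62],
  [[0.1,0,0],[0,0,0],0.62],
  [[0.1,0,0],[0,0,0],0.62],
  [[0.1,0,0],[0,0,0],0.62],
  [[0.1,0,0],[0,0,0],0.62],
  [[0,0,0],[0,0,0],0.62],
  [[0,0,0],[0,0,0],0.62],
])

```text
clock: 13.05
ee_pos: [0.5172, -0.1691, 0.0038]
ee_rot: [3.123, 0.338, -0.0]
wrist_force: [0.4, -0.4, 0.5]
gripper_width: 0.625
gripper_force: 0.0
```

```bash
python3 d.py .035 7 wrist | grep -v "0\.4[89]"
```

```text
[ 0.5172 -0.1691  0.0038] yaw 12.4 j [-0.47  0.41 -0.36  0.8  -0.    2.46]
wrist cell_frosted pin [ 0.5467 -0.1607  0.0192] 0.64 tool [ 0.0306 -0.0019 -0.0154]
wrist cell_frosted 0.7 6995 [ 0.5567 -0.1615] 12.1 [ 552.4 -162.3] [32.4 51.7] 12.8
wrist cell_windows pin [ 0.553  -0.1637  0.0205] 0.71 tool [ 0.0361  0.0024 -0.0167]
wrist cell_windows 0.86 2687 [ 0.5437 -0.164 ] 12.8 [ 543.7 -164.2] [ 9.8 49.9] 12.9
wrist cell_windows 0.58 969 [ 0.5002 -0.3308] -86.4 [ 499.  -331.1] [22.4 46.3] 88.6
wrist cell_center pin [ 0.5554 -0.1661  0.0217] 0.64 tool [ 0.0379  0.0052 -0.0179]
wrist cell_center 0.82 15109 [ 0.5489 -0.1633] 12.7 [ 548.  -163.5] [43.  82.1] 12.4
```

Request:
servo_tool([
  [[0.1,0,0],[0,0,0],0.62],
  [[0.1,0,0],[0,0,0],0.62],
  [[0.1,0,0],[0,0,0],0.62],
  [[0.1,0,0],[0,0,0],0.62],
  [[0.1,0,0],[0,0,0],0.62],
  [[0.1,0,0],[0,0,0],0.62],
  [[0.03,0,0],[0,0,0],0.62],
  [[0,0,0],[0,0,0],0.62],
  [[-0.3,0,0],[0,0,0],0.62],
  [[-0.4,0,0],[0,0,0],0.62],
  [[-0.4,0,-0.5],[0,0,0],0.62],
  [[-0.4,0,-1],[0,0,0],0.62],
  [[0,0,-1],[0,0,0],0.62],
  [[0,0,-1],[0,0,0],0.62],
  [[0,0,0],[0,0,0],0.62],
  [[0,0,0],[0,0,0],0.62],
])

```text
clock: 14.73
ee_pos: [0.5001, -0.1734, 0.0755]
ee_rot: [3.122, 0.337, 0.004]
wrist_force: [-0.2, -0.4, -0.2]
gripper_width: 0.617
gripper_force: 0.0
```

```bash
python3 d.py .023 8 wrist side scene| grep -v "0\.4[89]"; python3 -c "
import cv2,numpy as np
a=cv2.imread('pics/wrist8.png')[20:270,150:400];b=cv2.imread('pics/scene8.png')[170:230,205:275];c=cv2.imread('pics/side8.png')[250:320,240:320]
cv2.imwrite('pics/c8.png',np.hstack([cv2.resize(i,(w,400),interpolation=3) for i,w in((a,400),(c,400))]))"
```

```text
wrist cell_frosted pin [ 0.5594 -0.1574  0.0186] 0.92 tool [ 0.0612 -0.0031  0.057 ]
wrist cell_frosted 0.88 1156 [ 0.5601 -0.1605] 13.4 [ 560.  -160.7] [25.9 52.5] 12.4
wrist cell_windows pin [ 0.5622 -0.16    0.0211] 0.77 tool [0.0634 0.     0.0545]
wrist cell_windows 0.85 2250 [ 0.5607 -0.1607] 12.6 [ 560.7 -160.7] [16.3 50. ] 11.6
wrist cell_center pin [ 0.5659 -0.1619  0.0219] 0.77 tool [0.0666 0.0027 0.0537]
wrist cell_center 0.56 5964 [ 0.5603 -0.1607] 12.2 [ 560.5 -160.7] [40.6 77.4] 12.3
side cell_frosted pin [0.744  0.0124 0.0034] 0.74 tool [ 0.2778 -0.1296  0.0724]
side cell_center pin [ 0.5565 -0.1602  0.0231] 0.76 tool [ 0.0578 -0.001   0.0525]
side cell_center 0.79 247 [ 0.5669 -0.1868] -65.3 [ 566.5 -172.7] [40.9 56.2] 2.3
scene cell_frosted pin [ 0.5609 -0.1618  0.0213] 0.75 tool [0.0618 0.0015 0.0543]
scene cell_frosted 0.64 190 [ 0.4743 -0.3667] -89.0 [ 474.4 -366.7] [29.  47.2] 88.4
scene cell_frosted 0.54 149 [ 0.5685 -0.1577] 13.4 [ 568.6 -157.5] [18.7 48. ] 12.2
scene cell_windows pin [ 0.5631 -0.1601  0.0243] 0.62 tool [0.0643 0.0003 0.0513]
scene cell_windows pin [ 7.398e-01  1.040e-02 -5.000e-04] 0.46 tool [ 0.2732 -0.1286  0.0763]
scene cell_windows 0.52 115 [ 0.5605 -0.1618] 10.9 [ 560.8 -160.9] [15. 47.] 8.4
scene cell_center pin [ 0.5587 -0.1616  0.0236] 0.92 tool [0.0597 0.0009 0.052 ]
scene cell_center 0.91 532 [ 0.5603 -0.16  ] 13.8 [ 560.9 -159.3] [47.  74.1] 11.8
```

View pics/c8.png

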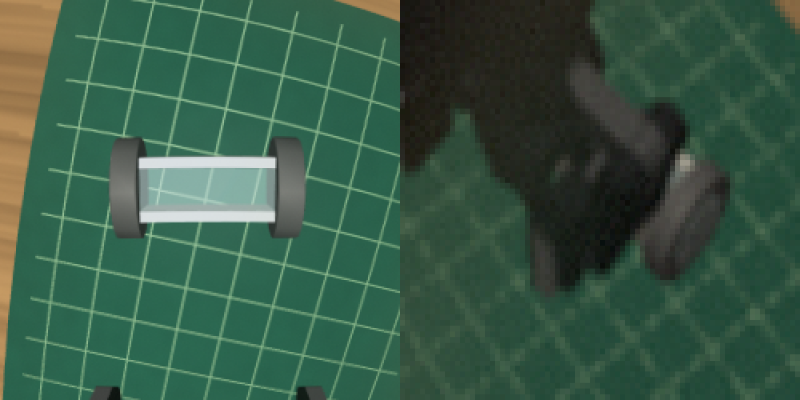

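The wrist crop shows the clear window on top, centred at (205,188), with a white frosted strip along each side: a clean quarter turn. Next I'll measure the tip reach at a narrow opening before grasping.

```bash
cat > tip.py <<'E'
from h import *
from scipy.spatial.transform import Rotation as R
s=manip.observe();M=R.from_rotvec(s["ee_rot"]).as_matrix();e=np.array(s["ee_pos"])
p=manip.get_image("wrist");f=p["frame"].astype(int)
dark=(f[:,:,1]-f[:,:,0]<12)&(f.sum(2)<260)
dark=cv2.morphologyEx(dark.astype(np.uint8),cv2.MORPH_OPEN,np.ones((3,3)))
dark[:225]=0
g=s["gripper_width"];half=g*.085/2
for nm,sl,sg in(("L",slice(120,280),-1),("R",slice(280,440),1)):
    d=dark[:,sl];rows=np.nonzero(d.sum(1)>=8)[0];r=rows[0];c=np.nonzero(d[r+2])[0]+sl.start
    u=c.max() if sg<0 else c.min(); T=p["world_from_camera"]
    a=M.T@(ray(p,u,r,0.,True)-e);b=M.T@(T[:3,3]-e);k=(sg*half-b[1])/(a[1]-b[1]);q=b+k*(a-b)
    print(nm,round(g,3),"px",u,r,c.min(),c.max(),"tip tool",q.round(4))
E
python3 tip.py
```

```text
L 0.622 px 224 262 209 224 tip tool [ 0.0071 -0.0264 -0.0102]
R 0.622 px 339 262 339 350 tip tool [ 0.014   0.0264 -0.0241]
```

Request:
servo_tool([
  [[0,0,0],[0,0,0],0.33],
  [[0,0,0],[0,0,0],0.33],
  [[0,0,0],[0,0,0],0.33],
  [[0,0,0],[0,0,0],0.33],
  [[0,0,0],[0,0,0],0.33],
  [[0,0,0],[0,0,0],0.33],
])

```text
clock: 16.33
ee_pos: [0.5002, -0.1729, 0.0739]
ee_rot: [-3.123, -0.338, 0.0]
wrist_force: [-0.4, -0.5, -0.3]
gripper_width: 0.33
gripper_force: 0.0
```

```bash
python3 tip.py
```

```text
L 0.33 px 249 259 236 249 tip tool [ 0.0096 -0.014  -0.0116]
R 0.33 px 314 259 314 323 tip tool [ 0.0212  0.014  -0.0356]
```

Request:
servo_tool([
  [[0.75,0,0],[0,0,0],0.62],
  [[0.75,0,0],[0,0,0],0.62],
  [[0.75,0,0],[0,0,0],0.62],
  [[0.8,0.05,0],[0,0,0],0.62],
  [[0,0,0],[0,0,-1],0.62],
  [[0,0,0],[0,0,-1],0.62],
  [[0,0,0],[0,0,-1],0.62],
  [[0,0,0],[0,0,-1],0.62],
  [[0,0,0],[0,0,-1],0.62],
  [[0,0,0],[0,0,-1],0.62],
  [[0,0,0],[0,0,-1],0.62],
  [[0,0,0],[0,0,-1],0.62],
  [[0,0,0],[0,0,-1],0.62],
  [[0,0,0],[0,0,-1],0.62],
  [[0,0,0],[0,0,-1],0.62],
  [[0,0,0],[0,0,-1],0.62],
  [[0,0,0],[0,0,-1],0.62],
  [[0,0,0],[0,0,-1],0.62],
  [[0,0,0],[0,0,-1],0.62],
  [[0,0,0],[0,0,-1],0.62],
])

```text
clock: 18.05
ee_pos: [0.56, -0.1608, 0.0738]
ee_rot: [-2.299, -2.141, 0.0]
wrist_force: [-0.3, -0.7, -0.5]
gripper_width: 0.618
gripper_force: 0.0
```

Request:
servo_tool([
  [[0,0,0],[0,0,-1],0.62],
  [[0,0,0],[0,0,-1],0.62],
  [[0,0,0],[0,0,-1],0.62],
  [[0,0,0],[0,0,-0.6],0.62],
  [[0,0,0],[0,0,0],0.62],
  [[0,0,0],[0,0,0],0.62],
])

```text
clock: 18.55
ee_pos: [0.56, -0.1608, 0.0738]
ee_rot: [-1.975, -2.443, 0.0]
wrist_force: [-0.2, 0.5, -0.7]
gripper_width: 0.62
gripper_force: 0.0
```

```bash
python3 d.py .023 9 wrist | grep -v "0\.4[89]"
```

```text
[ 0.56   -0.1608  0.0738] yaw 102.1 j [-0.42  0.39 -0.17  1.    0.    0.94]
wrist cell_frosted pin [ 0.5579 -0.1568  0.0182] 0.68 tool [ 0.0043 -0.0012  0.0556]
wrist cell_frosted 0.68 1028 [ 0.5613 -0.1657] 13.5 [ 561.5 -166.1] [26.1 52.7] 12.6
wrist cell_frosted 0.64 340 [ 0.4693 -0.3707] -25.5 [ 472.6 -363. ] [60.4 22.8] 58.2
wrist cell_windows pin [ 0.561  -0.1599  0.0227] 0.77 tool [0.0007 0.0012 0.0511]
wrist cell_windows 0.96 1772 [ 0.5602 -0.16  ] 11.9 [ 560.3 -161.1] [16.2 48.2] 12.9
wrist cell_center pin [ 0.562  -0.1603  0.0227] 0.81 tool [0.0001 0.0021 0.0511]
wrist cell_center 0.89 5420 [ 0.561  -0.1621] 12.6 [ 561.7 -165.1] [39.5 86.2] 12.7
wrist cell_center 0.63 889 [ 0.4746 -0.3587] -33.8 [ 473.  -364.8] [74.6 29.1] 64.3
```

Request:
servo_tool([
  [[0,0,0.4],[0,0,0],0.62],
  [[0,0,0.5],[0,0,0],0.62],
  [[0,0,0.5],[0,0,0],0.62],
  [[0,0,0.5],[0,0,0],0.62],
  [[0,0,0.5],[0,0,0],0.62],
  [[0,0,0.4],[0,0,0],0.62],
  [[0,0,0.3],[0,0,0],0.62],
  [[0,0,0.2],[0,0,0],0.62],
  [[0,0,0.1],[0,0,0],0.62],
  [[0,0,0],[0,0,0],0.62],
])

```text
clock: 19.73
ee_pos: [0.5599, -0.1608, 0.0055]
ee_rot: [-1.973, -2.444, 0.0]
wrist_force: [0.8, -0.0, 0.5]
gripper_width: 0.618
gripper_force: 0.0
```

Request:
servo_tool([
  [[0,0,0.1],[0,0,0],0.62],
  [[0,0,0.05],[0,0,0],0.62],
  [[0,0,0],[0,0,0],0.62],
  [[0,0,0],[0,0,0],0.62],
])

```text
clock: 20.07
ee_pos: [0.5601, -0.1609, 0.0031]
ee_rot: [1.973, 2.445, 0.0]
wrist_force: [-0.6, 0.4, -0.7]
gripper_width: 0.619
gripper_force: 0.0
```

```bash
python3 d.py .023 10 wrist scene| grep -v "0\.4[89]"
```

```text
[ 0.5601 -0.1609  0.0031] yaw 102.2 j [-0.42  0.46 -0.27  0.84 -0.    0.93]
wrist cell_frosted 0.66 1645 [ 0.5624 -0.1673] 10.4 [ 562.9 -169.6] [26.8 53. ] 12.1
wrist cell_windows pin [ 0.5613 -0.1587  0.0203] 0.96 tool [ 0.0018  0.0017 -0.0172]
wrist cell_windows 0.66 3325 [ 0.5605 -0.1597] 13.0 [ 561.1 -161.7] [16.2 47.6] 12.7
wrist cell_center pin [ 0.5647 -0.1615  0.0188] 0.89 tool [-0.0016  0.0044 -0.0157]
wrist cell_center 0.71 11601 [ 0.5605 -0.1599] 12.4 [ 561.8 -166.6] [40.9 93.3] 12.4
scene cell_frosted pin [ 0.5604 -0.1619  0.0241] 0.42 tool [-0.0011  0.0001 -0.021 ]
scene cell_frosted 0.63 148 [ 0.4772 -0.3675] 87.2 [ 477.1 -367.3] [24.2 41.9] 84.2
scene cell_frosted 0.55 31 [ 0.5717 -0.1662] 11.2 [ 571.  -158.2] [13.4 45.1] 6.6
scene cell_windows pin [ 0.5628 -0.1608  0.0196] 0.55 tool [-0.0005  0.0027 -0.0165]
scene cell_windows 0.38 31 [ 0.5619 -0.165 ] 10.5 [ 560.9 -159.9] [11.7 48.8] 9.4
scene cell_center pin [ 0.5639 -0.1619  0.0226] 0.76 tool [-0.0018  0.0035 -0.0195]
scene cell_center 0.78 309 [ 0.5595 -0.1607] 15.9 [ 557.6 -159.6] [46.5 75.2] 14.0
```

Request:
servo_tool([
  [[0,0,0.1],[0,0,0],0.62],
  [[0,0,0.05],[0,0,0],0.5],
  [[0,0,0],[0,0,0],0.4],
  [[0,0,0],[0,0,0],0.36],
  [[0,0,0],[0,0,0],0.33],
  [[0,0,0],[0,0,0],0.3],
  [[0,0,0],[0,0,0],0.27],
  [[0,0,0],[0,0,0],0.24],
  [[0,0,0],[0,0,0],0.2],
  [[0,0,0],[0,0,0],0.15],
  [[0,0,0],[0,0,0],0.1],
  [[0,0,0],[0,0,0],0.1],
  [[0,0,0],[0,0,0],0.1],
  [[0,0,0],[0,0,0],0.1],
], squeeze=30)

```text
clock: 21.93
ee_pos: [0.5601, -0.1608, -0.0]
ee_rot: [1.973, 2.445, 0.0]
wrist_force: [0.8, 0.7, 2.8]
gripper_width: 0.272
gripper_force: 30.8
```

Request:
servo_tool([
  [[0,0,-0.1],[0,0,0],0.1],
  [[0,0,-0.2],[0,0,0],0.1],
  [[0,0,-0.4],[0,0,0],0.1],
  [[0,0,-0.6],[0,0,0],0.1],
  [[0,0,-0.7],[0,0,0],0.1],
  [[0,0,-0.8],[0,0,0],0.1],
  [[0,0,-0.8],[0,0,0],0.1],
  [[0,0,-0.8],[0,0,0],0.1],
  [[0,0,-0.8],[0,0,0],0.1],
  [[0,0,-0.8],[0,0,0],0.1],
  [[0,0,-0.8],[0,0,0],0.1],
  [[0,0,-0.8],[0,0,0],0.1],
  [[0,0,-0.7],[0,0,0],0.1],
  [[0,0,-0.5],[0,0,0],0.1],
  [[0,0,-0.2],[0,0,0],0.1],
  [[0,0,0],[0,0,0],0.1],
  [[0,0,0],[0,0,0],0.1],
])

```text
clock: 23.35
ee_pos: [0.5598, -0.1608, 0.1795]
ee_rot: [-1.973, -2.444, 0.0]
wrist_force: [0.2, -0.2, -1.5]
gripper_width: 0.274
gripper_force: 30.5
```

```bash
cat > g.py <<'E'
from h import *
from scipy.spatial.transform import Rotation as R
s=manip.observe();M=R.from_rotvec(s["ee_rot"]).as_matrix();e=np.array(s["ee_pos"]);print(e.round(4),"yaw",np.degrees(np.arctan2(M[1,0],M[0,0])).round(1))
A=[];B=[]
for k in range(3):
  for n in("wrist","scene","side"):
    p=manip.get_image(n)
    for t in("cell_center","cell_frosted","cell_windows","beam_mid","tester"):
        for q in manip.pinpoint(p,t)[:1]:
            c=np.array(q["centre"]);
            if t[:4]=="cell":
                if np.linalg.norm(c-e)<.06: A.append(M.T@(c-e));print(n,t,round(q["conf"],2),"tool",A[-1].round(4))
            else: B.append(c-(0 if t=="beam_mid" else np.array([0,0,-.13])));print(n,t,round(q["conf"],2),B[-1].round(4))
print("cell in tool",np.median(A,0).round(4) if A else 0,"beam",np.median(B,0).round(4) if B else 0)
E
python3 g.py
```

```text
[ 0.5598 -0.1608  0.1795] yaw 102.2
wrist cell_center 0.8 tool [ 0.0003  0.0062 -0.0222]
wrist cell_windows 0.62 tool [ 0.0034 -0.0007 -0.0222]
wrist tester 0.37 [0.7415 0.0091 0.1301]
scene cell_frosted 0.69 tool [-0.0021 -0.0018 -0.0249]
scene beam_mid 0.76 [0.5081 0.1841 0.13  ]
scene tester 0.72 [0.5072 0.1806 0.1285]
side cell_windows 0.52 tool [ 0.0028 -0.0006 -0.0215]
side beam_mid 0.59 [0.5056 0.1764 0.1298]
side tester 0.86 [0.5095 0.1807 0.1275]
wrist cell_center 0.65 tool [-0.0028  0.0056 -0.0214]
wrist cell_windows 0.97 tool [-0.0001  0.0004 -0.0238]
scene cell_center 0.92 tool [-0.0022  0.001  -0.0225]
scene cell_windows 0.56 tool [-0.0021 -0.0008 -0.0218]
scene beam_mid 0.67 [0.5076 0.1813 0.1286]
scene tester 0.74 [0.5104 0.1838 0.1285]
side beam_mid 0.68 [0.5106 0.1759 0.1287]
side tester 0.93 [0.5084 0.1795 0.1326]
wrist cell_center 0.82 tool [-0.0015  0.0022 -0.0221]
wrist cell_windows 0.71 tool [ 0.0026  0.0029 -0.0224]
scene cell_frosted 0.71 tool [-0.0017 -0.0022 -0.0263]
scene cell_windows 0.5 tool [-0.0011  0.0008 -0.0245]
scene beam_mid 0.94 [0.5048 0.1823 0.1288]
scene tester 0.56 [0.5102 0.1831 0.128 ]
side cell_windows 0.56 tool [ 0.0018 -0.0001 -0.0213]
side beam_mid 0.9 [0.5088 0.1749 0.1306]
side tester 0.68 [0.5063 0.177  0.1301]
cell in tool [-0.0011  0.0004 -0.0222] beam [0.5084 0.1806 0.1288]
```

```bash
cat > y.py <<'E'
from h import *
for n in("scene","side"):
    p=manip.get_image(n)
    for o in manip.outline_of(p,"tester")[:1]:
        m=o["region"].astype(np.uint8);c=max(cv2.findContours(m,0,1)[0],key=cv2.contourArea)[:,0]
        h=cv2.convexHull(c)[:,0]; ab=(cv2.approxPolyDP(h.reshape(-1,1,2),2.,True))[:,0]
        for a,b in zip(ab,np.roll(ab,-1,0)):
            if np.linalg.norm(a-b)<40: continue
            # contour points near the segment, line fit
            d=(b-a)/np.linalg.norm(b-a);r=c-a;t=r@d;dist=np.abs(r@np.array([-d[1],d[0]]))
            k=(dist<2.5)&(t>5)&(t<np.linalg.norm(b-a)-5)
            if k.sum()<15: continue
            vx,vy,x,y=cv2.fitLine(c[k].astype(np.float32),cv2.DIST_HUBER,0,.01,.01).ravel()
            A,B=ray(p,x-40*vx,y-40*vy,0.),ray(p,x+40*vx,y+40*vy,0.);w=B-A;w=w*np.sign(w[1])
            print(n,round(o["conf"],2),a,b,k.sum(),"yaw z0",np.degrees(np.arctan2(-w[0],w[1])).round(1),"dist from mid",((np.array([.5085,.1805])-A[:2])@np.array([-w[1],w[0]])/np.linalg.norm(w[:2])).round(4))
E
python3 y.py
```

```text
scene 0.56 [450 196] [364 235] 77 yaw z0 24.6 dist from mid 0.0501
scene 0.56 [357 170] [444 137] 30 yaw z0 22.8 dist from mid -0.1149
side 0.78 [118 120] [205 148] 24 yaw z0 28.6 dist from mid 0.1532
side 0.78 [230 194] [201 226] 26 yaw z0 -65.1 dist from mid 0.1207
side 0.78 [201 226] [112 187] 80 yaw z0 25.2 dist from mid -0.0513
```

Request:
servo_tool([
  [[0,0,0],[0,0,-0.9],0.1],
  [[0,0,0],[0,0,-1],0.1],
  [[0.4,0.1,0],[0,0,-0.9],0.1],
  [[0.8,0.25,0],[0,0,0],0.1],
  [[0.95,0.28,0],[0,0,0],0.1],
  [[0.95,0.28,0],[0,0,0],0.1],
  [[0.95,0.28,0],[0,0,0],0.1],
  [[0.95,0.28,0],[0,0,0],0.1],
  [[0.95,0.28,0],[0,0,0],0.1],
  [[0.95,0.28,0],[0,0,0],0.1],
  [[0.95,0.28,0],[0,0,0],0.1],
  [[0.95,0.28,0],[0,0,0],0.1],
  [[0.95,0.28,0],[0,0,0],0.1],
  [[0.95,0.28,0],[0,0,0],0.1],
  [[0.95,0.28,0],[0,0,0],0.1],
  [[0.95,0.28,0],[0,0,0],0.1],
  [[0.95,0.28,0],[0,0,0],0.1],
  [[0.95,0.28,0],[0,0,0],0.1],
  [[0.9,0.28,0],[0,0,0],0.1],
  [[0.5,0.15,0],[0,0,0],0.1],
])

```text
clock: 27.92
ee_pos: [0.5108, 0.1688, 0.18]
ee_rot: [-1.686, -2.651, -0.001]
wrist_force: [-0.7, 0.2, -1.3]
gripper_width: 0.275
gripper_force: 30.5
```

Request:
servo_tool([
  [[0,0,0],[0,0,0],0.1],
  [[0,0,0],[0,0,0],0.1],
  [[0,0,0],[0,0,0],0.1],
])

```text
clock: 28.17
ee_pos: [0.5114, 0.1666, 0.1799]
ee_rot: [1.687, 2.65, -0.0]
wrist_force: [-0.2, 0.9, -0.1]
gripper_width: 0.279
gripper_force: 30.5
```

```bash
python3 g.py; python3 y.py
```

```text
[0.5114 0.1666 0.1799] yaw 115.0
wrist cell_center 0.7 tool [-0.0017  0.0031 -0.0188]
wrist cell_windows 0.64 tool [ 0.0008 -0.0004 -0.0222]
wrist beam_mid 0.57 [0.51   0.1789 0.1292]
wrist tester 0.78 [0.5101 0.182  0.1327]
scene beam_mid 0.9 [0.5083 0.1825 0.1287]
scene tester 0.61 [0.5102 0.1829 0.1289]
side cell_center 0.83 tool [ 0.0009 -0.0019 -0.0182]
side cell_frosted 0.74 tool [ 0.0044  0.0009 -0.0214]
side beam_mid 0.85 [0.509  0.1721 0.1271]
side tester 0.89 [0.5085 0.183  0.1264]
wrist cell_center 0.87 tool [ 0.0011 -0.001  -0.0206]
wrist cell_windows 0.92 tool [ 0.0028  0.0012 -0.0229]
wrist beam_mid 0.95 [0.5098 0.1816 0.1337]
wrist tester 0.87 [0.5069 0.179  0.1361]
scene cell_windows 0.61 tool [-0.0015 -0.     -0.0237]
scene beam_mid 0.93 [0.5066 0.1816 0.1313]
scene tester 0.73 [0.5108 0.1822 0.1314]
side cell_center 0.86 tool [ 0.0037 -0.0034 -0.0231]
side cell_windows 0.41 tool [ 0.0043  0.0029 -0.0199]
side beam_mid 0.86 [0.5066 0.1748 0.1322]
wrist cell_center 0.81 tool [-0.0035  0.0014 -0.0214]
wrist cell_windows 0.82 tool [ 0.0002  0.0018 -0.0233]
wrist beam_mid 0.61 [0.5083 0.1797 0.1288]
scene cell_center 0.71 tool [-0.0005 -0.0031 -0.0203]
scene beam_mid 0.69 [0.5082 0.1842 0.1306]
scene tester 0.92 [0.5106 0.1816 0.1292]
side cell_center 0.83 tool [ 0.0028 -0.0027 -0.0201]
side beam_mid 0.95 [0.5091 0.1755 0.1314]
side tester 0.8 [0.5079 0.1802 0.1305]
cell in tool [ 0.0009 -0.     -0.0214] beam [0.5088 0.1816 0.1306]
scene 0.72 [278 172] [281 228] 47 yaw z0 -89.9 dist from mid 0.2619
scene 0.72 [278 257] [189 258] 78 yaw z0 -0.8 dist from mid 0.1469
scene 0.72 [189 258] [198 179] 68 yaw z0 89.8 dist from mid -0.4593
scene 0.72 [201 172] [278 172] 66 yaw z0 1.4 dist from mid -0.1054
side 0.83 [117 120] [206 150] 30 yaw z0 28.0 dist from mid 0.1496
side 0.83 [230 194] [204 226] 25 yaw z0 -63.2 dist from mid 0.1209
side 0.83 [196 225] [111 186] 76 yaw z0 24.6 dist from mid -0.0517
```

Request:
servo_tool([
  [[0.3,0.1,0],[0,0,0],0.1],
  [[0.3,0.08,0],[0,0,0],0.1],
  [[0.11,0,0],[0,0,0],0.1],
  [[0,0,0.2],[0,0,0],0.1],
  [[0,0,0.4],[0,0,0],0.1],
  [[0,0,0.5],[0,0,0],0.1],
  [[0,0,0.5],[0,0,0],0.1],
  [[0,0,0.5],[0,0,0],0.1],
  [[0,0,0.5],[0,0,0],0.1],
  [[0,0,0.4],[0,0,0],0.1],
  [[0,0,0.3],[0,0,0],0.1],
  [[0,0,0.2],[0,0,0],0.1],
  [[0,0,0.08],[0,0,0],0.1],
  [[0,0,0],[0,0,0],0.1],
  [[0,0,0],[0,0,0],0.1],
  [[0,0,0],[0,0,0],0.1],
])

```text
clock: 32.4
ee_pos: [0.5088, 0.1816, 0.1087]
ee_rot: [1.687, 2.65, 0.001]
wrist_force: [0.7, -0.1, -0.7]
gripper_width: 0.279
gripper_force: 30.5
```

```bash
python3 g.py|sort; python3 y.py
python3 - <<'E'
from h import *
from scipy.spatial.transform import Rotation as R
p=manip.get_image("wrist")
for t,z in(("cell_windows",.1425),("cell_center",.13)):
  for o in manip.outline_of(p,t)[:1]:
    v,u=np.nonzero(o["region"]);X=np.array([ray(p,a,b,z,True)[:2] for a,b in zip(u,v)]).astype(np.float32);print(t,o["conf"],cv2.minAreaRect(X*1000))
for t in("glue","bone","cup"):
  q=manip.get_image("scene");print(t,[np.round(d["centre"],3) for d in manip.pinpoint(q,t)[:1]])
s=manip.observe();print(R.from_rotvec(s["ee_rot"]).as_matrix()[2].round(4),s["clock"],s["wrist_force"])
E
```

```text
[0.5088 0.1816 0.1087] yaw 115.0
cell in tool [-0.0001 -0.0004 -0.0226] beam [0.5085 0.1806 0.1291]
scene beam_mid 0.8 [0.5057 0.1857 0.1288]
scene beam_mid 0.81 [0.5083 0.1849 0.1281]
scene beam_mid 0.82 [0.5054 0.1852 0.1289]
scene cell_center 0.82 tool [-0.0022 -0.0018 -0.0252]
scene cell_frosted 0.4 tool [-0.0017  0.0009 -0.0249]
scene cell_windows 0.59 tool [-0.0008 -0.0013 -0.0204]
scene tester 0.82 [0.5088 0.1799 0.1284]
scene tester 0.82 [0.5096 0.1816 0.1288]
scene tester 0.88 [0.5121 0.1801 0.1315]
side beam_mid 0.57 [0.5076 0.1768 0.127 ]
side beam_mid 0.61 [0.5087 0.1733 0.1294]
side beam_mid 0.64 [0.5108 0.1746 0.1281]
side cell_center 0.73 tool [ 0.0001 -0.0026 -0.0226]
side cell_center 0.87 tool [ 0.0036 -0.0024 -0.0212]
side cell_windows 0.64 tool [ 0.0013 -0.0001 -0.0201]
side tester 0.63 [0.51   0.1803 0.1316]
side tester 0.66 [0.5071 0.1817 0.1317]
side tester 0.79 [0.5068 0.1804 0.1316]
wrist beam_mid 0.54 [0.5134 0.1805 0.127 ]
wrist cell_center 0.59 tool [-0.0023  0.0027 -0.0205]
wrist cell_center 0.66 tool [-0.0001  0.0046 -0.0205]
wrist cell_center 0.79 tool [
[... 220 characters left out ...]
15 0.1355]
wrist tester 0.64 [0.5059 0.1831 0.1307]
wrist tester 0.88 [0.5091 0.1808 0.1324]
scene 0.78 [451 195] [359 235] 82 yaw z0 24.3 dist from mid 0.05
side 0.94 [117 120] [206 150] 15 yaw z0 48.2 dist from mid 0.1506
side 0.94 [186 220] [111 185] 66 yaw z0 24.6 dist from mid -0.0512
cell_windows 0.58 ((508.334716796875, 179.6016387939453), (16.739194869995117, 47.45088195800781), 25.001310348510742)
cell_center 0.59 ((509.4571228027344, 176.2669219970703), (39.895164489746094, 90.7032699584961), 25.00211524963379)
glue [array([ 0.737,  0.009, -0.002])]
bone [array([ 0.751,  0.178, -0.001])]
cup [array([ 0.751, -0.147,  0.   ])]
[ 0. -0. -1.] 35.75 [ 0.26951494 -0.02967126 -0.54459135]
```

```bash
python3 -c "
from station import manip
print(manip.finish_job())"
```

```text
the job is handed in; nothing more can be done
None
```

The job is handed in. I rolled the cell a quarter turn and picked it up by its frosted faces. It is now held in the tester's light path, within about 1 to 2 mm of midway by camera measurement and in line with the barrels. The bottle, bone and cup are where they were. My first push passed over the rings without moving the cell, and the clock stood at about 36 s of the 72 s allowed.

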